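# Turn the inspection mirror until the camera sees the detector's mark

### The arm

A 6-joint arm with a two-finger parallel gripper is mounted at the origin on the work surface. World frame = base frame: x ahead of the robot, y to its left, z up, the work surface at z = 0. Lengths are in m, angles in rad, forces in N, time in s.
With the tool pointing down it reaches from about 0.35 to 0.775 m from the base axis. Payload 7.3 kg.
Tool frame: the origin (TCP) lies on the centre line of the jaws, within the pads' length; the fingertips stand 11 mm ahead of it and the grasp point (between the pads) lies 8 mm behind it; z points along the fingers, y is the direction in which the jaws open and shut (so a half turn about z gives the same grasp; the last joint's range is limited). The gripper opens to 92 mm and grips with 3 to 60 N. Pads are 19 mm wide; open, the fingers measure 130 mm over their backs; the gripper's body (75 mm by 190 mm) begins 47 mm behind the grasp point.
Start: joints at [-1.438, 0.342, 1.524, -0, 1.275, -0.146], TCP at [0.145, -0.505, 0.238] pointing down, gripper open.
Joint ranges: [-2.53, 2.53], [-0.77, 2.02], [0.04, 2.7], [-1, 4.14], [0.28, 2.66], [-3.11, 3.11]. Speed limits (rad/s): [2.57, 2.57, 3.14, 3.14, 3.14, 3.14].

### API

Orientations are given as [roll, pitch, yaw] about the fixed x, y, z axes, in that order (R = Rz(yaw) Ry(pitch) Rx(roll)).
In Python, from cell import robot gives the robot as it stands.
- The arm moves only by the tool jog_arm, never from a script. Its argument "deltas" is one flat list of numbers, 6 for each row, row after row: the shift along the world's x, y, z in units of 0.1 m (1.0 is 0.1 m), then the turn, a rotation vector about the world's x, y, z in units of 90 degrees (1.0 is 90 degrees). A call has 1 to 5 rows; each row is the pose to reach, as a shift and turn from the pose commanded when the call began; what a row does not reach only later rows make up. A row lasts 1/12 s, in which the tool goes at most 41.7 mm and 7.16 degrees, less where a joint would pass 70% of its speed; a pose out of reach is approached as far as the arm can. A call with a number of a shift or a turn outside -1 to 1 is refused whole. A call with a gripper value outside its range is refused whole. "claw" is the opening, from 0 (shut) to 1 (fully open), set as the call begins (left out, the last holds). The fingers move at their own pace and stop on an object; "newtons" is the grip in N (left out, the last holds). Time passes only in rows, so rows that repeat a pose let the fingers close. It gives the time, the measured TCP pose, the force and the opening at its end, in the units of the state.
- robot.observe(): the state, without advancing time (a new reading comes with each control period).
- robot.read_camera(name): name is "scene" or "top"; returns the picture (480x640x3 uint8, red, green, blue); there is no depth.
- robot.camera_params(name): a dict with "fx", "fy", "cx", "cy" (pixels), "R" (3x3) and "t" (3): a world point X has camera coordinates R X + t. Camera axes: x right, y down, z forward; pixel columns grow to the right and rows downward; lengths in m; the calibration is good to about 2 mm. A picture is of the moment at which its call begins. camera_params takes no time and is no camera call.
- robot.hand_in(): hands the job in, once; it reports no verdict.
The state is a dict: "time": time; "qpos": joint angles; "qvel": joint speeds; "joint_efforts": joint torques, N m; "tool_pos": TCP position; "tool_rot": TCP orientation; "contact_force": force on the tool from outside, world axes, zero at the start; "torque": the same for the moment, N m; "opening": finger opening in m.
Only numpy, scipy, OpenCV 4.12 (cv2) and the standard library are available. Lean on these libraries where they do the work, as an engineer would, in place of code of your own. Each camera call takes 0.05 s, during which the arm holds its last target. There are 200 camera calls.

### The job

The jar in front of the detector's round mark blocks the inspection camera's view of it: first move the jar into the empty tray, standing upright and let go, without tipping it over or disturbing the other things on the bench. Then take the fin on top of the sprung swivel mirror and turn it until the camera sees the round mark in the middle of the mirror (the geared pointer under the mirror then points at the mark). Finish while still gripping the fin and holding the mirror still at that angle, because it springs back when let go.

Things in the scene. Friction and masses are not known exactly. Their poses are not given: they have to be found in the camera images.
- jar: The obstacle: a loose upright grey screw-top jar with a white cap, 60 mm in diameter, 125 mm tall, 0.15 to 0.3 kg, standing directly in front of the detector's round mark. Origin: centre of its underside; z up.
- tray: Open square white tray fixed to the bench, 150 x 150 mm outside, 30 mm high, walls and floor 5 mm thick, empty. Origin: centre of its underside; z up, x and y along its sides.
- mirror: Swivel mirror on an upright axis, with a grip fin on top. Origin on the axis at bench height, z up, x = normal out of the reflecting face. Plate 80 mm wide along y, 66 mm high, centred 85 mm up. At rest it faces the camera squarely; it turns from there counter-clockwise seen from above, up to 1.45 rad. A spring (about 0.05 N m at 0.9 rad) swings it back when let go.
- fin_grip (a point): Where to pinch: centre of the grey upright fin, on the turning axis, 140 mm above the bench. The fin turns with the mirror: 50 mm long along the mirror's y (parallel to its face), 10 mm thick along its x, from 118 to 158 mm above the bench.
- camera_lens (a point): Front of the lens of the small grey inspection camera (fixed on the same rail as the mirror), 177 mm from the mirror axis and 85 mm above the bench, looking level at the mirror's centre; the camera's top is at 107 mm.
- pointer: Thin white pointer, 90 mm long, 24 mm above the bench under the mirror, geared to it: turns by twice the mirror's angle, same sense. Origin on the mirror's axis at bench height, z up; its x axis is the direction in which the camera looks after reflection. It points at the camera when the mirror is at rest and must point at the mark at the end.
- mark (a point): Centre of the round mark: a raised white disc 40 mm in diameter with a small dark centre on the upright side of the detector that looks towards the mirror, 85 mm above the bench.
- detector: The detector, fixed: a square aluminium column 44 x 44 mm on a white round foot 64 mm in diameter, 132 mm tall in all. Origin: centre of its underside; the marked face is on its -x side.
- spare: Bystander, loose: a spare detector of the same size, with a rectangular plate where the other has the round mark. Origin: centre of its underside.
- cap: Bystander: white jar lid, 68 mm in diameter, 18 mm high. Origin: centre of its underside.
- bottle: Bystander: clear bottle, 66 mm in diameter, 170 mm tall. Origin: centre of its underside.
- dishes: Bystander: stack of three clear sample dishes, 90 mm in diameter, 40 mm high. Origin: centre of its underside.
- driver: Bystander: black-handled screwdriver lying flat beyond the mirror. Origin: centre of its underside.
- mug: Bystander: white mug, 80 mm in diameter, 90 mm tall, with a handle. Origin: centre of its underside.
- case: Bystander: flat grey case, 90 x 130 x 35 mm. Origin: centre of its underside.
There are look-alikes about, which are no part of the job. Leave any blue or orange look-alike of the jar alone.

How it is judged:
By the outcome, as a careful person would: the job done as asked, in the order asked, and still so for the second after the job is handed in, while the arm keeps its last pose, push and grip.
It also fails if it takes over 56 s, if anything falls off the work surface, if the arm or the gripper's body presses on something with over 40 N, if the wrist force passes 120 N, or if a joint passes its speed limit or range.

## Working session

There is one attempt and no reset: what is moved stays moved. The work goes in short steps, Python scripts to look and compute and a tool call to move; the robot and the scene stay as the last step left them, time stands still between calls to the robot, and variables do not carry over. Pictures are saved under pics/ and viewed, about 8 in all and at most 12, crops included, and the job is handed in when it is done.

Besides the shell and the picture viewer there is one more tool, called after "Emit:" by a JSON object that holds its "name" and its "arguments". jog_arm: Moves the arm, as the interface text tells. Its arguments: {"type":"object","properties":{"deltas":{"type":"array","items":{"type":"number"}},"claw":{"type":"number"},"newtons":{"type":"number"}},"required":["deltas"]}

```bash
mkdir -p pics
python3 - <<'E'
from cell import robot
import cv2
for n in("scene","top"):
    p=robot.camera_params(n); print(n,p)
    cv2.imwrite(f"pics/{n}0.png",cv2.cvtColor(robot.read_camera(n),cv2.COLOR_RGB2BGR))
print(robot.observe())
E
```

```text
scene {'fx': 438.0308363789722, 'fy': 438.0308363789722, 'cx': 315.73563948347004, 'cy': 244.00175438903298, 'R': array([[-0.87429095,  0.48524522,  0.01234582],
       [ 0.33885044,  0.62834045, -0.70026327],
       [-0.34755678, -0.60805046, -0.71377793]]), 't': array([ 0.47465773, -0.15223183,  1.36892277])}
top {'fx': 590.9842812937596, 'fy': 590.9842812937596, 'cx': 315.0859297312634, 'cy': 232.80569790519078, 'R': array([[ 0.02305549, -0.99963397,  0.01415541],
       [-0.99634164, -0.02414043, -0.08197908],
       [ 0.0822908 , -0.01221356, -0.99653352]]), 't': array([0.00369727, 0.55414278, 1.6207578 ])}
{'time': 0.1, 'qpos': array([-1.43803305e+00,  3.42624341e-01,  1.52494947e+00,  5.46895328e-06,
        1.27538604e+00, -1.45980911e-01]), 'qvel': array([-0.00158689, -0.00170189, -0.00132107, -0.0014956 ,  0.00156437,
       -0.00164812]), 'joint_efforts': array([ 2.20503163e-03, -4.32003772e+01, -2.44693047e+01,  7.19805015e-02,
        5.25944238e-02, -4.92400727e-05]), 'tool_pos': array([ 0.14443779, -0.50436877,  0.23711958]), 'tool_rot': array([-3.14024076e+00, -2.04051160e-04,  2.78742453e-01]), 'contact_force': array([0.04590855, 0.39176241, 0.1337431 ]), 'torque': array([0.01621302, 0.03937197, 0.00454773]), 'opening': 0.09187869519718467}
```

View pics/scene0.png

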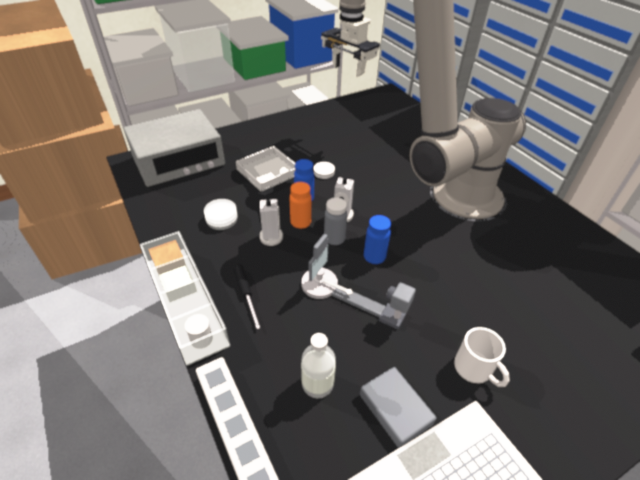

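View pics/top0.png

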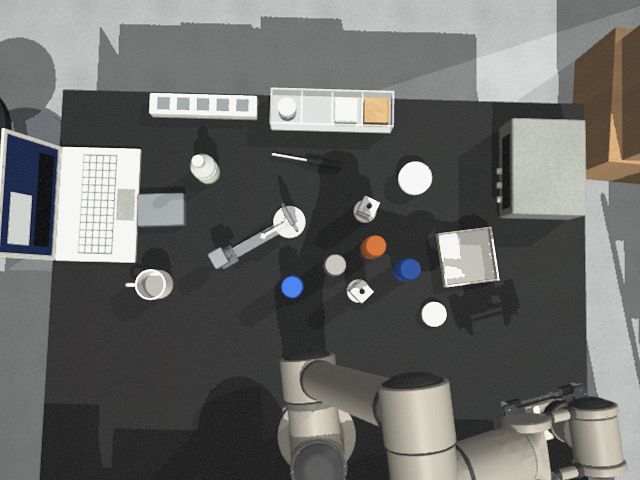

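The grey jar with a white cap is at scene (336,220) / top (335,265). The blue jars are at top (292,287) and (407,269), and the orange one at (373,246). There are two detectors, at top (359,291) behind the grey jar as seen from the mirror at (289,220), and at top (367,207). The first fits as the marked one because the jar stands in front of it. I'll confirm this in enlarged crops.

```bash
cat > h.py <<'E'
from cell import robot
import numpy as np, cv2
def ray(n,u,v,z):
    p=robot.camera_params(n); R=np.array(p["R"]); t=np.array(p["t"])
    d=R.T@np.array([(u-p["cx"])/p["fx"],(v-p["cy"])/p["fy"],1]); c=-R.T@t
    return c+d*(z-c[2])/d[2]
def proj(n,X):
    p=robot.camera_params(n); x=np.array(p["R"])@np.array(X)+np.array(p["t"])
    return p["fx"]*x[0]/x[2]+p["cx"],p["fy"]*x[1]/x[2]+p["cy"]
def crop(n,u0,v0,w,h,s,name,src=None):
    im=cv2.cvtColor(robot.read_camera(n),cv2.COLOR_RGB2BGR) if src is None else cv2.imread(src)
    cv2.imwrite(name,cv2.resize(im[v0:v0+h,u0:u0+w],None,fx=s,fy=s,interpolation=cv2.INTER_CUBIC))
E
python3 - <<'E'
from h import *
crop("top",200,180,200,140,4,"pics/topc.png","pics/top0.png")
crop("scene",240,165,190,150,4,"pics/scc.png","pics/scene0.png")
E
```

```text
(no output)
```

View pics/topc.png

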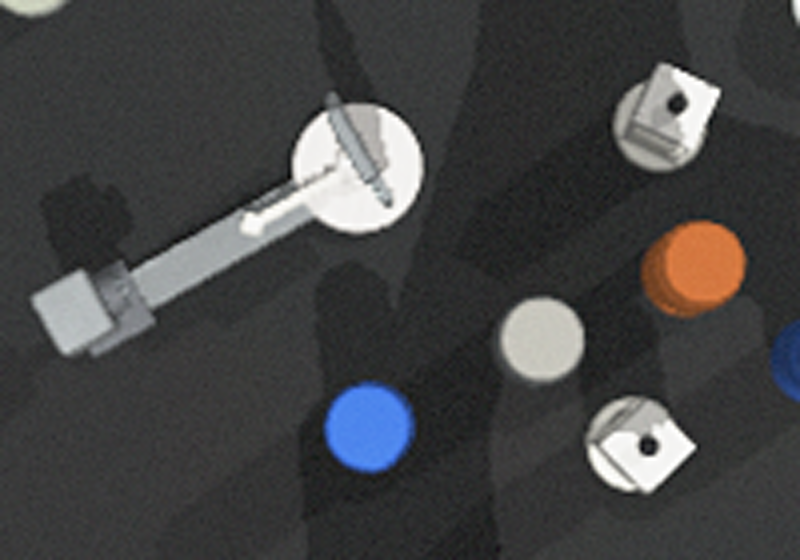

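View pics/scc.png

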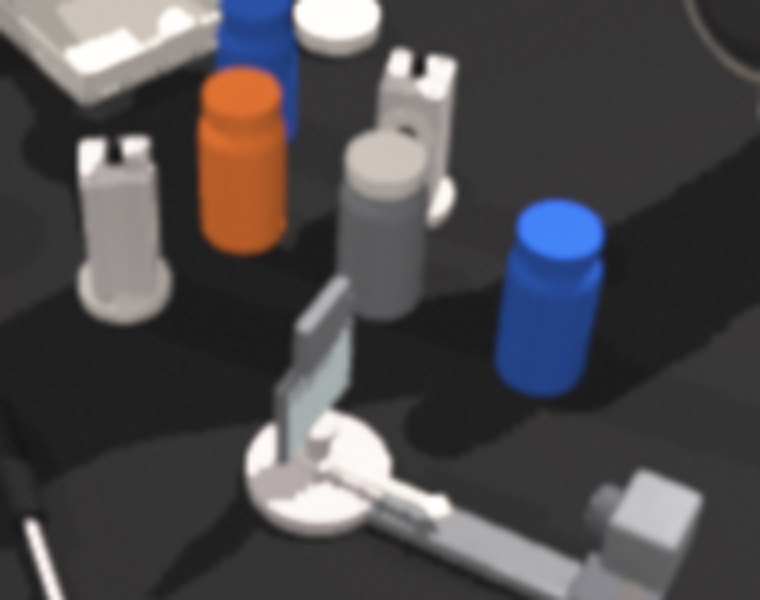

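Run:
```python
from h import *
np.set_printoptions(precision=4,suppress=True)
T=lambda a,b,z:ray("top",200+a/4,180+b/4,z)
S=lambda a,b,z:ray("scene",240+a/4,165+b/4,z)
pts=dict(jar=T(541,340,.125),jarS=S(385,157,.125),mir=T(358,168,.008),mirS=S(319,466,.008),det_top=T(648,446,.132),det_foot=T(630,445,.008),spare=T(675,112,.132),sparefoot=T(659,125,.008),
orange=T(704,262,.125),orangeS=S(241,93,.125),blue=T(369,427,.125),blueS=S(560,230,.125),blue2=ray("top",407,269,.125),camtop=T(72,312,.107),camS=S(655,500,.107),ptr=T(250,222,.024),
markS=S(408,131,.085),cap=ray("top",434,314,.018),plateA=T(334,100,.118),plateB=T(390,203,.118))
for k,v in pts.items(): print(k,v)
tr=np.array([ray("top",u,v,.03) for u,v in((437,234),(493,227),(498,281),(444,288))]);print(tr,tr.mean(0))
m=(pts["mir"]+pts["mirS"])/2
for k in pts:
  d=pts[k]-m; print(k,round(float(np.hypot(*d[:2])),3),round(float(np.degrees(np.arctan2(d[1],d[0]))),1))
for k in("orange","blue","blue2","det_top","spare"):
  d=pts[k]-pts["jar"]; print("from jar",k,round(float(np.hypot(*d[:2])),3),round(float(np.degrees(np.arctan2(d[1],d[0]))),1))
```

```text
jar [ 0.4629 -0.0362  0.125 ]
jarS [ 0.465  -0.0336  0.125 ]
mir [0.5838 0.0892 0.008 ]
mirS [0.5807 0.0889 0.008 ]
det_top [ 0.3961 -0.1063  0.132 ]
det_foot [ 0.3946 -0.1053  0.008 ]
spare [ 0.6132 -0.1203  0.132 ]
sparefoot [ 0.6194 -0.1219  0.008 ]
orange [ 0.5161 -0.1415  0.125 ]
orangeS [ 0.5166 -0.1367  0.125 ]
blue [0.4041 0.0739 0.125 ]
blueS [0.4048 0.078  0.125 ]
blue2 [ 0.4568 -0.2231  0.125 ]
camtop [0.4745 0.2709 0.107 ]
camS [0.4716 0.2685 0.107 ]
ptr [0.5428 0.1625 0.024 ]
markS [ 0.4108 -0.0895  0.085 ]
cap [ 0.337  -0.3173  0.018 ]
plateA [0.6173 0.1026 0.118 ]
plateB [0.5503 0.0641 0.118 ]
[[ 0.5582 -0.3216  0.03  ]
 [ 0.5815 -0.4777  0.03  ]
 [ 0.432  -0.4913  0.03  ]
 [ 0.4093 -0.3418  0.03  ]] [ 0.4952 -0.4081  0.03  ]
jar 0.173 -133.6
jarS 0.17 -133.7
mir 0.002 5.3
mirS 0.002 -174.7
det_top 0.27 -133.6
det_foot 0.27 -134.0
spare 0.212 -81.6
sparefoot 0.214 -80.0
orange 0.24 -106.0
orangeS 0.235 -106.2
blue 0.179 -175.1
blueS 0.178 -176.5
blue2 0.336 -111.9
camtop 0.211 120.7
camS 0.211 121.7
ptr 0.083 118.3
markS 0.248 -133.9
cap 0.475 -121.1
plateA 0.038 21.2
plateB 0.041 -142.1
from jar orange 0.118 -63.2
from jar blue 0.125 118.1
from jar blue2 0.187 -91.8
from jar det_top 0.097 -133.7
from jar spare 0.172 -29.2
```

The crops confirm it. The detector behind the grey jar shows the round mark with its dark centre (scene crop 408,130), and the other one carries a rectangular plate. Positions:
- Jar: about (0.464, -0.035).
- Tray: about (0.495, -0.408).
- Mirror axis: about (0.582, 0.089), at rest with its normal at about 120.5°.
- Mark direction: about 226°, so the mirror has to turn about 52.8°.

I'll start moving towards the jar with the jaws along x (yaw 90°).

Emit:
{"name": "jog_arm", "arguments": {"deltas": [0.25,0.25,0,0,0,0.05,0.5,0.5,0,0,0,0.1,0.75,0.75,0,0,0,0.15,1,1,0,0,0,0.2,1,1,0,0,0,0.2], "claw": 1}}

```text
time: 0.52
tool_pos: [0.2475, -0.4005, 0.2375]
tool_rot: [-3.14, -0.002, 0.601]
contact_force: [-1.1, 0.4, -0.2]
opening: 0.0919
```

Emit:
{"name": "jog_arm", "arguments": {"deltas": [0.25,0.25,0,0,0,0.05,0.5,0.5,0,0,0,0.1,0.75,0.75,0,0,0,0.15,1,1,0,0,0,0.2,1,1,0,0,0,0.2]}}

```text
time: 0.93
tool_pos: [0.3473, -0.301, 0.2376]
tool_rot: [-3.141, -0.002, 0.915]
contact_force: [-0.6, -0.1, 1.0]
opening: 0.0918
```

Emit:
{"name": "jog_arm", "arguments": {"deltas": [0.25,0.25,0,0,0,0.05,0.5,0.5,0,0,0,0.1,0.75,0.75,0,0,0,0.15,1,1,0,0,0,0.2,1,1,0,0,0,0.2]}}

```text
time: 1.35
tool_pos: [0.4473, -0.2016, 0.2375]
tool_rot: [3.141, -0.002, 1.228]
contact_force: [-1.2, 0.1, -0.5]
opening: 0.0919
```

Emit:
{"name": "jog_arm", "arguments": {"deltas": [0.05,0.25,0,0,0,0.05,0.1,0.5,0,0,0,0.1,0.15,0.75,0,0,0,0.15,0.19,1,0,0,0,0.22,0.19,1,0,0,0,0.22]}}

```text
time: 1.77
tool_pos: [0.4632, -0.1024, 0.2375]
tool_rot: [-3.141, -0.001, 1.573]
contact_force: [0.2, 0.3, 0.2]
opening: 0.0922
```

Emit:
{"name": "jog_arm", "arguments": {"deltas": [0,0.35,0,0,0,0,0,0.7,0,0,0,0,0,0.7,0,0,0,0,0,0.7,0,0,0,0]}}

```text
time: 2.1
tool_pos: [0.4633, -0.0349, 0.2377]
tool_rot: [-3.141, 0.001, 1.567]
contact_force: [-0.2, -0.8, -0.3]
opening: 0.092
```

Emit:
{"name": "jog_arm", "arguments": {"deltas": [0,0,-0.3,0,0,0,0,0,-0.6,0,0,0,0,0,-0.8,0,0,0,0,0,-0.8,0,0,0]}}

```text
time: 2.43
tool_pos: [0.4611, -0.0362, 0.1541]
tool_rot: [-3.134, -0.001, 1.564]
contact_force: [-0.5, 0.1, -1.1]
opening: 0.0919
```

Emit:
{"name": "jog_arm", "arguments": {"deltas": [0,0,-0.2,0,0,0,0,0,-0.4,0,0,0,0,0,-0.6,0,0,0,0,0,-0.75,0,0,0,0,0,-0.75,0,0,0]}}

```text
time: 2.85
tool_pos: [0.4627, -0.036, 0.0814]
tool_rot: [-3.138, -0.0, 1.565]
contact_force: [-0.7, -0.0, -0.2]
opening: 0.0914
```

Emit:
{"name": "jog_arm", "arguments": {"deltas": [0,0,0,0,0,0,0,0,0,0,0,0,0,0,0,0,0,0,0,0,0,0,0,0,0,0,0,0,0,0], "claw": 0.5, "newtons": 20}}

```text
time: 3.27
tool_pos: [0.464, -0.0349, 0.0836]
tool_rot: [3.14, 0.0, 1.567]
contact_force: [-0.2, 0.1, -0.1]
opening: 0.0632
```

Emit:
{"name": "jog_arm", "arguments": {"deltas": [0,0,0,0,0,0,0,0,0,0,0,0,0,0,0,0,0,0,0,0,0,0,0,0,0,0,0,0,0,0], "claw": 0, "newtons": 20}}

```text
time: 3.68
tool_pos: [0.4638, -0.0348, 0.0834]
tool_rot: [3.141, 0.0, 1.567]
contact_force: [-1.0, -0.2, 6.1]
opening: 0.0594
```

Emit:
{"name": "jog_arm", "arguments": {"deltas": [0,0,0.05,0,0,0,0,0,0.12,0,0,0,0,0,0.2,0,0,0,0,0,0.3,0,0,0,0,0,0.3,0,0,0]}}

```text
time: 4.1
tool_pos: [0.4646, -0.0349, 0.1147]
tool_rot: [3.138, 0.001, 1.567]
contact_force: [1.6, 0.8, -2.1]
opening: 0.0595
```

Emit:
{"name": "jog_arm", "arguments": {"deltas": [0,0,0.25,0,0,0,0,0,0.5,0,0,0,0,0,0.75,0,0,0,0,0,1,0,0,0,0,0,1,0,0,0]}}

```text
time: 4.52
tool_pos: [0.4658, -0.0352, 0.2172]
tool_rot: [3.133, 0.002, 1.567]
contact_force: [1.4, -0.3, -2.5]
opening: 0.0598
```

Emit:
{"name": "jog_arm", "arguments": {"deltas": [0,-0.1,0.15,0,0,0,0.02,-0.3,0.3,0,0,0,0.04,-0.55,0.3,0,0,0,0.06,-0.8,0.3,0,0,0,0.08,-1,0.3,0,0,0]}}

```text
time: 4.93
tool_pos: [0.4712, -0.1361, 0.2418]
tool_rot: [-3.141, 0.0, 1.567]
contact_force: [0.0, 0.9, -3.1]
opening: 0.0596
```

Emit:
{"name": "jog_arm", "arguments": {"deltas": [0.02,-0.2,0,0,0,0,0.04,-0.4,0,0,0,0,0.06,-0.6,0,0,0,0,0.08,-0.8,0,0,0,0,0.1,-1,0,0,0,0]}}

```text
time: 5.35
tool_pos: [0.4811, -0.2355, 0.2412]
tool_rot: [-3.14, -0.001, 1.567]
contact_force: [0.3, -0.2, -2.3]
opening: 0.0591
```

Emit:
{"name": "jog_arm", "arguments": {"deltas": [0.02,-0.2,0,0,0,0,0.04,-0.4,0,0,0,0,0.06,-0.6,0,0,0,0,0.08,-0.8,0,0,0,0,0.1,-1,0,0,0,0]}}

```text
time: 5.77
tool_pos: [0.4911, -0.3354, 0.241]
tool_rot: [-3.14, -0.002, 1.567]
contact_force: [1.0, 0.4, -3.0]
opening: 0.0591
```

Emit:
{"name": "jog_arm", "arguments": {"deltas": [0,-0.2,0,0,0,0,0.02,-0.4,0,0,0,0,0.03,-0.6,0,0,0,0,0.03,-0.73,0,0,0,0,0.03,-0.73,0,0,0,0]}}

```text
time: 6.18
tool_pos: [0.4937, -0.4101, 0.2403]
tool_rot: [-3.14, -0.001, 1.565]
contact_force: [0.0, 1.2, -2.7]
opening: 0.0592
```

Run:
```python
from h import *
o=robot.observe(); print(o["tool_pos"],o["tool_rot"],o["opening"],o["contact_force"])
im=[cv2.cvtColor(robot.read_camera(n),cv2.COLOR_RGB2BGR) for n in("scene","top")]
a=cv2.resize(im[0][80:260,200:400],None,fx=2,fy=2); b=cv2.resize(im[1][160:340,320:520],None,fx=2,fy=2)
cv2.imwrite("pics/carry.png",np.hstack([a,b]))
```

```text
[ 0.49365373 -0.41008271  0.24031461] [-3.13972083e+00 -7.80307930e-04  1.56451465e+00] 0.05923397579204573 [ 0.00986972  1.18694596 -2.74147629]
```

View pics/carry.png

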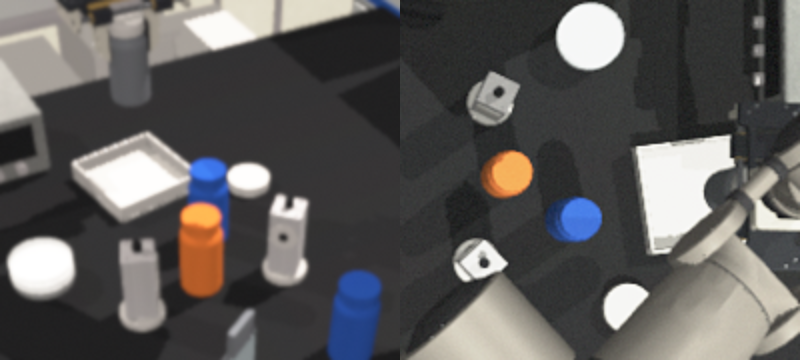

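The jar hangs upright in the jaws and everything else is where it was. The mark is now in view at scene ≈(341,199). Lowering the jar into the tray.

Emit:
{"name": "jog_arm", "arguments": {"deltas": [0,0,-0.25,0,0,0,0,0,-0.5,0,0,0,0,0,-0.75,0,0,0,0,0,-1,0,0,0,0,0,-1,0,0,0]}}

```text
time: 6.7
tool_pos: [0.4924, -0.4041, 0.1369]
tool_rot: [-3.134, -0.008, 1.568]
contact_force: [-1.0, 0.2, -3.2]
opening: 0.0593
```

Emit:
{"name": "jog_arm", "arguments": {"deltas": [0,0,-0.15,0,0,0,0,0,-0.3,0,0,0,0,0,-0.42,0,0,0,0,0,-0.48,0,0,0,0,0,-0.48,0,0,0]}}

```text
time: 7.12
tool_pos: [0.4942, -0.4069, 0.0938]
tool_rot: [-3.14, -0.002, 1.567]
contact_force: [-1.1, 0.3, -2.2]
opening: 0.0592
```

Emit:
{"name": "jog_arm", "arguments": {"deltas": [0,0,-0.01,0,0,0,0,0,-0.02,0,0,0,0,0,-0.03,0,0,0,0,0,-0.03,0,0,0]}}

```text
time: 7.45
tool_pos: [0.4947, -0.4079, 0.0923]
tool_rot: [3.141, 0.001, 1.567]
contact_force: [0.9, 0.2, -1.4]
opening: 0.0594
```

Emit:
{"name": "jog_arm", "arguments": {"deltas": [0,0,-0.01,0,0,0,0,0,-0.02,0,0,0,0,0,-0.03,0,0,0,0,0,-0.03,0,0,0,0,0,-0.03,0,0,0]}}

```text
time: 7.87
tool_pos: [0.4945, -0.4077, 0.0886]
tool_rot: [3.142, -0.0, 1.567]
contact_force: [-0.2, 0.1, -3.9]
opening: 0.0593
```

Emit:
{"name": "jog_arm", "arguments": {"deltas": [0,0,-0.01,0,0,0,0,0,-0.02,0,0,0,0,0,-0.02,0,0,0,0,0,-0.02,0,0,0]}}

```text
time: 8.2
tool_pos: [0.4946, -0.408, 0.0885]
tool_rot: [3.141, 0.001, 1.567]
contact_force: [-2.6, 2.4, 7.2]
opening: 0.0596
```

Contact at the expected height. Releasing and lifting away.

Emit:
{"name": "jog_arm", "arguments": {"deltas": [0,0,0.01,0,0,0,0,0,0.02,0,0,0,0,0,0.02,0,0,0,0,0,0.02,0,0,0,0,0,0.02,0,0,0], "claw": 1}}

```text
time: 8.62
tool_pos: [0.4946, -0.4078, 0.0886]
tool_rot: [3.141, 0.0, 1.567]
contact_force: [-0.6, -0.9, -0.4]
opening: 0.0884
```

Emit:
{"name": "jog_arm", "arguments": {"deltas": [0,0,0,0,0,0,0,0,0,0,0,0,0,0,0,0,0,0]}}

```text
time: 8.87
tool_pos: [0.4945, -0.4077, 0.0886]
tool_rot: [-3.142, -0.0, 1.567]
contact_force: [-0.7, 0.1, 0.3]
opening: 0.0917
```

Emit:
{"name": "jog_arm", "arguments": {"deltas": [0,0,0.2,0,0,0,0,0,0.5,0,0,0,0,0,0.75,0,0,0,0,0,1,0,0,0,0,0,1,0,0,0]}}

```text
time: 9.28
tool_pos: [0.4962, -0.4095, 0.1947]
tool_rot: [3.135, 0.007, 1.567]
contact_force: [0.2, -0.4, -0.0]
opening: 0.0914
```

Emit:
{"name": "jog_arm", "arguments": {"deltas": [0,0,0.25,0,0,0,0.05,0.2,0.5,0,0,-0.05,0.1,0.5,0.5,0,0,-0.1,0.15,0.8,0.5,0,0,-0.15,0.2,1,0.5,0,0,-0.2]}}

```text
time: 9.7
tool_pos: [0.5145, -0.3055, 0.2388]
tool_rot: [-3.142, -0.001, 1.249]
contact_force: [1.7, -0.7, -0.2]
opening: 0.0917
```

Emit:
{"name": "jog_arm", "arguments": {"deltas": [0.05,0.25,0,0,0,-0.05,0.1,0.5,0,0,0,-0.1,0.15,0.75,0,0,0,-0.15,0.2,1,0,0,0,-0.2]}}

```text
time: 10.03
tool_pos: [0.5344, -0.2065, 0.2382]
tool_rot: [-3.141, 0.0, 0.934]
contact_force: [0.5, 0.2, -0.0]
opening: 0.0917
```

Emit:
{"name": "jog_arm", "arguments": {"deltas": [0.05,0.25,0,0,0,-0.05,0.1,0.5,0,0,0,-0.1,0.15,0.75,0,0,0,-0.15,0.2,1,0,0,0,-0.2]}}

```text
time: 10.37
tool_pos: [0.5544, -0.1065, 0.2383]
tool_rot: [-3.141, 0.0, 0.62]
contact_force: [-0.2, -0.1, 0.5]
opening: 0.0917
```

Run:
```python
from h import *
o=robot.observe(); print(o["tool_pos"],o["tool_rot"])
im=[cv2.cvtColor(robot.read_camera(n),cv2.COLOR_RGB2BGR) for n in("scene","top")]
a=cv2.resize(im[0][120:320,200:400],None,fx=2,fy=2); b=cv2.resize(im[1][160:360,320:520],None,fx=2,fy=2)
cv2.imwrite("pics/placed.png",np.hstack([a,b]))
```

```text
[ 0.55442327 -0.10645917  0.23826869] [-3.14122376e+00  3.32255517e-04  6.20402249e-01]
```

View pics/placed.png

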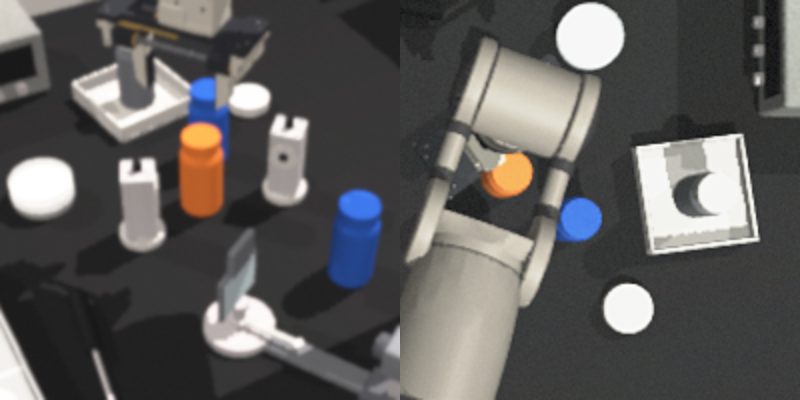

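The jar stands upright and free in the tray and the bystanders are undisturbed. The mark is visible at scene (342.5,198.5). Next, move over the fin.

Emit:
{"name": "jog_arm", "arguments": {"deltas": [0.04,0.25,0,0,0,-0.03,0.08,0.5,0,0,0,-0.06,0.12,0.75,0,0,0,-0.06,0.15,1,0,0,0,-0.06], "claw": 0.5}}

```text
time: 10.8
tool_pos: [0.5696, -0.0076, 0.2383]
tool_rot: [3.141, 0.001, 0.53]
contact_force: [0.3, 0.2, -0.1]
opening: 0.07
```

Emit:
{"name": "jog_arm", "arguments": {"deltas": [0.04,0.25,0,0,0,0,0.08,0.5,0,0,0,0,0.1,0.75,0,0,0,0,0.125,0.955,0,0,0,0,0.125,0.955,0,0,0,0]}}

```text
time: 11.22
tool_pos: [0.5821, 0.0905, 0.2382]
tool_rot: [-3.141, -0.0, 0.534]
contact_force: [0.4, -0.5, -0.0]
opening: 0.0464
```

Run:
```python
from h import *
o=robot.observe(); print(o["tool_pos"],o["tool_rot"],o["opening"])
im=[cv2.cvtColor(robot.read_camera(n),cv2.COLOR_RGB2BGR) for n in("scene","top")]
cv2.imwrite("pics/fin_top.png",im[1])
a=cv2.resize(im[0][170:320,250:400],None,fx=4,fy=4,interpolation=cv2.INTER_CUBIC)
cv2.imwrite("pics/fin.png",a)
c=np.array([.582,.089])
for z in(.118,.158):
  for s in(-.025,.025): 
    X=[c[0]+s*np.cos(.524),c[1]+s*np.sin(.524),z]; u,v=proj("scene",X); print(z,s,(u-250)*4,(v-170)*4)
m=ray("scene",342.5,198.5,.085); d=m[:2]-c; print(m,np.hypot(*d),np.degrees(np.arctan2(d[1],d[0])))
```

```text
[0.5820571  0.09052107 0.23820476] [-3.14056223e+00 -2.18011866e-04  5.34286651e-01] 0.046351917621986975
0.118 -0.025 302.09935883340404 301.1722613205852
0.118 0.025 258.80811158041183 353.87894016605173
0.158 -0.025 304.0535067063827 252.95925444722695
0.158 0.025 259.5669941718138 305.71265783962053
[ 0.41123721 -0.08607056  0.085     ] 0.24456007473235847 -134.286348963419
```

View pics/fin.png

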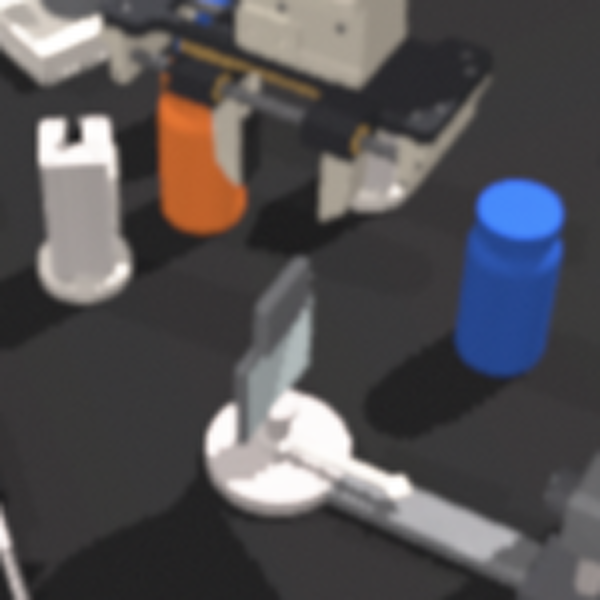

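The fin matches the prediction to within about 1.5 mm, with the jaws centred above it. Descending.

Emit:
{"name": "jog_arm", "arguments": {"deltas": [0,-0.01,-0.25,0,0,0,0,-0.01,-0.5,0,0,0,0,-0.01,-0.75,0,0,0,0,-0.01,-1,0,0,0,0,-0.01,-1,0,0,0]}}

```text
time: 11.73
tool_pos: [0.5791, 0.0848, 0.1338]
tool_rot: [-3.138, 0.009, 0.529]
contact_force: [-1.1, 0.3, 0.2]
opening: 0.0459
```

Emit:
{"name": "jog_arm", "arguments": {"deltas": [0,0,-0.02,0,0,0,0,0,-0.04,0,0,0,0,0,-0.04,0,0,0,0,0,-0.04,0,0,0], "claw": 0.3}}

```text
time: 12.07
tool_pos: [0.5828, 0.0865, 0.1362]
tool_rot: [3.14, -0.002, 0.53]
contact_force: [-0.0, -1.0, -0.1]
opening: 0.0284
```

Emit:
{"name": "jog_arm", "arguments": {"deltas": [0,0,0,0,0,0,0,0,0,0,0,0,0,0,0,0,0,0,0,0,0,0,0,0,0,0,0,0,0,0], "claw": 0, "newtons": 10}}

```text
time: 12.48
tool_pos: [0.5812, 0.0887, 0.1353]
tool_rot: [-3.139, -0.0, 0.531]
contact_force: [-5.2, 7.3, 4.2]
opening: 0.0098
```

Emit:
{"name": "jog_arm", "arguments": {"deltas": [-0.005,0.01,0,0,0,0,-0.005,0.01,0,0,0,0,-0.005,0.01,0,0,0,0,-0.005,0.01,0,0,0,0], "newtons": 30}}

```text
time: 12.82
tool_pos: [0.5812, 0.0887, 0.1354]
tool_rot: [-3.14, -0.001, 0.53]
contact_force: [-4.0, 5.4, 6.1]
opening: 0.0096
```

Emit:
{"name": "jog_arm", "arguments": {"deltas": [-0.005,0.01,0,0,0,0.03,-0.005,0.01,0,0,0,0.07,-0.005,0.01,0,0,0,0.11,-0.005,0.01,0,0,0,0.15,-0.005,0.01,0,0,0,0.15]}}

```text
time: 13.23
tool_pos: [0.5817, 0.0882, 0.1354]
tool_rot: [3.14, -0.001, 0.768]
contact_force: [0.2, -1.4, 4.1]
opening: 0.01
```

Emit:
{"name": "jog_arm", "arguments": {"deltas": [0,0,0,0,0,0.04,0,0,0,0,0,0.08,0,0,0,0,0,0.12,0,0,0,0,0,0.16,0,0,0,0,0,0.2]}}

```text
time: 13.65
tool_pos: [0.5825, 0.0875, 0.1354]
tool_rot: [3.138, -0.0, 1.08]
contact_force: [4.2, -3.8, 1.8]
opening: 0.0101
```

Emit:
{"name": "jog_arm", "arguments": {"deltas": [0,0,0,0,0,0.04,0,0,0,0,0,0.08,0,0,0,0,0,0.12,0,0,0,0,0,0.16,0,0,0,0,0,0.2]}}

```text
time: 14.07
tool_pos: [0.5835, 0.0871, 0.1354]
tool_rot: [3.136, 0.001, 1.394]
contact_force: [7.8, -5.2, 0.3]
opening: 0.0096
```

Emit:
{"name": "jog_arm", "arguments": {"deltas": [0,0,0,0,0,0.02,0,0,0,0,0,0.03,0,0,0,0,0,0.03,0,0,0,0,0,0.03]}}

```text
time: 14.4
tool_pos: [0.5837, 0.0871, 0.1354]
tool_rot: [3.135, 0.001, 1.438]
contact_force: [8.0, -4.8, 0.2]
opening: 0.0096
```

Run:
```python
from h import *
im=[cv2.cvtColor(robot.read_camera(n),cv2.COLOR_RGB2BGR) for n in("scene","top")]
cv2.imwrite("pics/turn_s.png",im[0]);cv2.imwrite("pics/turn_t.png",im[1])
cv2.imwrite("pics/turn.png",cv2.resize(im[0][180:305,265:405],None,fx=5,fy=4.8,interpolation=cv2.INTER_CUBIC))
```

```text
(no output)
```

View pics/turn.png

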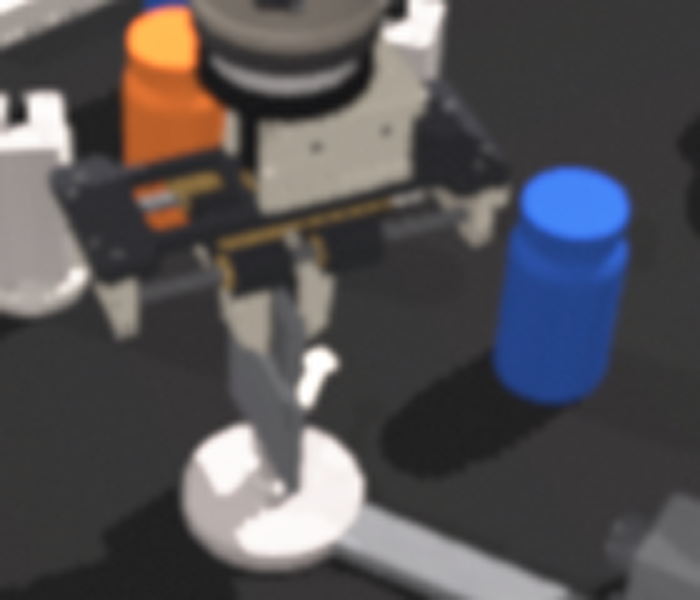

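Run:
```python
from h import *
def az(a,b): d=b-a; return np.degrees(np.arctan2(d[1],d[0])),np.hypot(*d[:2])
c=np.array([.5807,.0889,0])
print("rest tip",az(c,ray("scene",240+445/4,165+507/4,.024)),"root",az(c,ray("scene",240+330/4,165+460/4,.024)))
print("now tip",az(c,ray("scene",265+326/5,180+355/4.8,.024)),az(c,ray("scene",265+303/5,180+402/4.8,.024)))
for n,pic,(u0,v0,w,h) in(("scene","pics/turn_s.png",(308,240,40,50)),):
  im=cv2.imread(pic); big=cv2.resize(im[v0:v0+h,u0:u0+w],None,fx=12,fy=12,interpolation=cv2.INTER_CUBIC)
  for a,col in((222,(0,0,255)),(226,(0,255,0)),(230,(255,0,0))):
    P=[proj(n,c+[r*np.cos(np.radians(a)),r*np.sin(np.radians(a)),.024]) for r in(.03,.09)]
    q=[(int((u-u0+.5)*12),int((v-v0+.5)*12)) for u,v in P]; cv2.line(big,*q,col,1)
cv2.imwrite("pics/ptr.png",big)
```

```text
rest tip (np.float64(120.52712443833354), np.float64(0.08813664814405228)) root (np.float64(98.71112072926513), np.float64(0.010526797272995835))
now tip (np.float64(-137.95181804527743), np.float64(0.08534459516706971)) (np.float64(-137.10250998779043), np.float64(0.04841350044194643))
```

View pics/ptr.png

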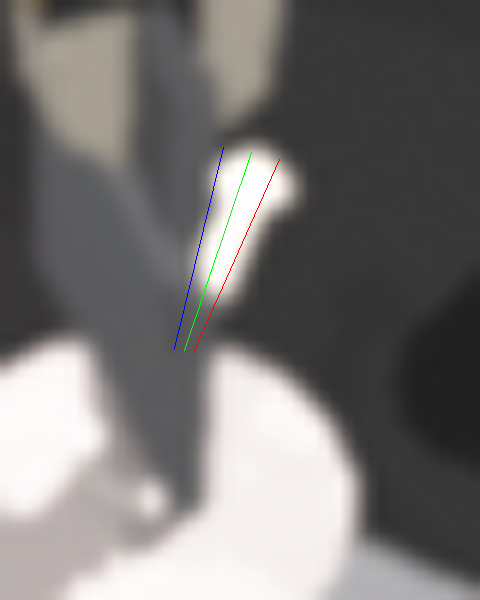

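The mark's azimuth is about 226.1° and the camera's is about 121°. The pointer now reads about 224–225.4° by image and kinematics, so I'll nudge the mirror about +0.7° and let it settle.

Emit:
{"name": "jog_arm", "arguments": {"deltas": [0,0,0,0,0,0.008,0,0,0,0,0,0.008,0,0,0,0,0,0.008,0,0,0,0,0,0.008,0,0,0,0,0,0.008]}}

```text
time: 14.92
tool_pos: [0.5837, 0.0871, 0.1354]
tool_rot: [3.135, 0.001, 1.451]
contact_force: [7.5, -5.6, 0.7]
opening: 0.01
```

Run:
```python
from h import *
im=[cv2.cvtColor(robot.read_camera(n),cv2.COLOR_RGB2BGR) for n in("scene","top")]
u0,v0,w,h=308,240,40,50; c=np.array([.5815,.0897,0])
big=cv2.resize(im[0][v0:v0+h,u0:u0+w],None,fx=12,fy=12,interpolation=cv2.INTER_CUBIC)
for a,col in((223.2,(0,0,255)),(226.2,(0,255,0)),(229.2,(255,0,0))):
    P=[proj("scene",c+[r*np.cos(np.radians(a)),r*np.sin(np.radians(a)),.024]) for r in(.03,.1)]
    cv2.line(big,*[(int((u-u0+.5)*12),int((v-v0+.5)*12)) for u,v in P],col,1)
t=cv2.resize(im[1][150:350,200:520],None,fx=1,fy=1)
o=np.zeros((600,800,3),np.uint8);o[:,:480]=big;o[:200,480:]=t;o[210:410,480:]=im[0][120:320,160:480]
cv2.imwrite("pics/final.png",o); s=robot.observe();print(s["time"],s["tool_pos"],s["tool_rot"],s["torque"],s["opening"],abs(s["qvel"]).max())
```

```text
15.0167 [0.58370573 0.08713889 0.13538306] [3.13534149e+00 1.19786567e-03 1.45064355e+00] [-0.60106445 -0.82446493 -0.16588286] 0.009948377840445555 0.0015920637689735206
```

View pics/final.png

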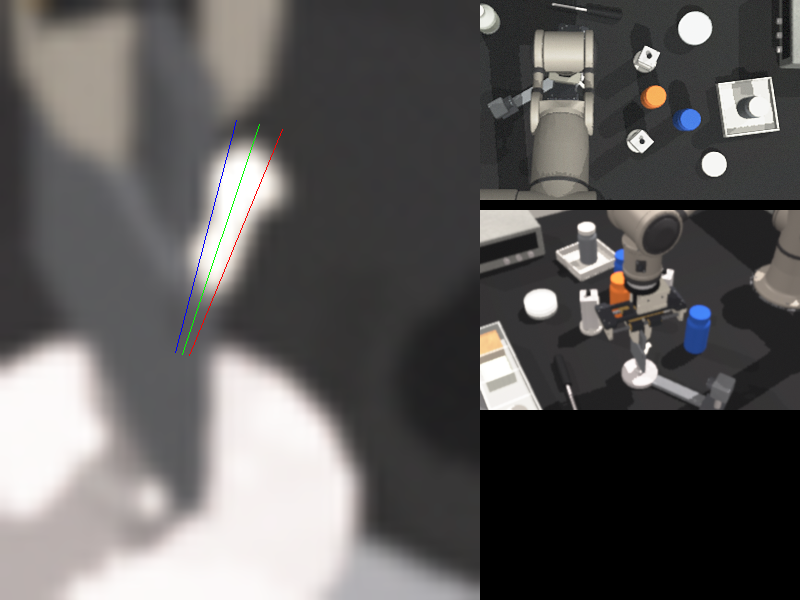

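The pointer head is centred at about (248,172) in the crop, within about 1° of the green 226.2° line towards the mark. The jar stands in the tray, the bystanders are unmoved and the arm is still. Handing in.

```bash
python3 -c "
from cell import robot
print(robot.hand_in())"
```

```text
the job is handed in; nothing more can be done
None
```

I moved the grey jar into the tray, where it stands upright and released. I then pinched the mirror's fin, turned it about 52.8° counter-clockwise, and handed in at about 15 s, still gripping it with 30 N.

**Last checks:**
- **Pointer:** it lies within about 1° of my measured direction to the mark (226.2°). The estimates did not fully agree. Before the last +0.7° nudge the image put the pointer at about 225.4° and the gripper's yaw put it at about 224°, so I set the nudge between the two. By the gripper's yaw alone the pointer would still be about 1° short.
- **Holding:** the arm was still (joint speeds below 0.002 rad/s) with the jaws shut on the fin at 9.9 mm. A steady side force of about 9 N remained because the jaws sit slightly off the mirror's axis; I left it rather than disturb the grip.
- **Scene:** the last pictures show the jar standing in the tray and no sign that the other things on the bench had moved.

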